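# Park the core carriage in front of the scanner

### The job

Push the carriage with the two rock cores along the granite beam to the scanner and brake it by hand, so that it stops with its yellow pointers inside the green band and stays there for a few seconds, let go, without running into the red end stop. It floats on air with hardly any friction, so push it gently from behind and slow it gently from ahead, only ever on the outer end faces of its orange buffers. Keep off the blue tray and the cores on it, and leave the spare cores on the bench alone.

Things in the scene. Friction and masses are not known exactly. Their poses are not given: they have to be found in the camera images.
- bed: granite guide beam fixed to the bench, 180 mm wide (x), 980 mm long (y), top 40 mm above the bench; origin at the centre of its underside; its +y (roughly world +y) is the way the carriage is to go. A red end stop 50 x 40 mm, top 60 mm above the bench, stands on it at y = 345 to 385 mm, another at the rear end; the low block of the carriage meets it, the buffers pass above it
- mark (a point): centre of the green band painted across the top of the beam, 30 mm long along it, on the beam's centre line, 53 mm above the bench; axes as the beam. The scanner stand is set differently from time to time and takes the band with it
- stop (a point): middle of the face of the red end stop beyond the mark, 345 mm along the beam from its origin, 50 mm above the bench. The carriage strikes it when the pointer is 90 mm short of this point; that is 45 to 105 mm past the mark
- pointer (a point): middle of the carriage, on the beam's centre line between its two yellow pointers, 53 mm above the bench; the pointers stand out on both sides of the tray. Axes as the beam
- carriage (a joint): travel of the carriage along the beam's +y, m, counted from where it stands at the start. Air bearing, almost no friction: about 0.05 N s/m and 0.003 N. Carriage with tray, buffers and cores weighs nominally 2.8 kg (2.1 to 3.7 kg)
- tray: blue tray and side hood of the carriage, 130 mm wide (x) and 180 mm long (y); origin at mid length, 41 mm above the bench, the level top 117 mm above the bench, with a rubber mat (119 mm) and a rim (125 mm) on it. Not to be touched
- buffer_rear: orange box-shaped sprung buffer, 100 mm wide (x), 50 mm high (z), at the rear (-y) end of the carriage; origin at the centre of its flat outer end face, 135 mm behind the pointer when free, 85 mm above the bench; axes as the beam. Telescopes in by up to 36 mm on a spring of 60 N/m (no preload, 0.5 N s/m): a load bounces off a hand that stands still. Push here
- buffer_front: orange box-shaped sprung buffer, 100 mm wide (x), 50 mm high (z), at the front (+y) end of the carriage; origin at the centre of its flat outer end face, 135 mm ahead of the pointer when free, 85 mm above the bench; axes as the beam. Telescopes in by up to 36 mm on a spring of 60 N/m (no preload, 0.5 N s/m): a load bounces off a hand that stands still. Brake here
- core_a: grey rock core standing loose on the tray, 62 mm in diameter, 65 mm high, its top 184 mm above the bench, 35 mm behind mid length; origin at the centre of its underside
- core_b: like core_a, 35 mm ahead of mid length
- spare0: spare rock core, 74 mm in diameter, 75 mm high, standing on the bench beyond the beam, origin at the centre of its underside; not part of the job
- spare1: spare rock core, 74 mm in diameter, 70 mm high, standing on the bench beyond the beam, origin at the centre of its underside; not part of the job
- spare2: spare rock core, 74 mm in diameter, 80 mm high, standing on the bench beyond the beam, origin at the centre of its underside; not part of the job
- scanner: white scanner head on an aluminium post on the far (+x) side of the beam, standing at the mark; origin on the bench on the beam's centre line at the mark. Its base and head lie 100 to 210 mm from the centre line in x, the head 130 to 201 mm above the bench and 85 mm wide
Mind the look-alikes: they are no part of the job. Leave any purple look-alike of the core_a alone.

How it is judged:
By the outcome, as a careful person would: the job done as asked, in the order asked, and still so for the second after the job is handed in, with the robot touching nothing.
It also fails if it takes over 42 s, if anything falls off the work surface, if the arm or the gripper's body presses on something with over 40 N, if the wrist force passes 120 N, or if a joint passes its speed limit or range.

### The arm

A 6-joint arm with a two-finger parallel gripper is mounted at the origin on the work surface. World frame = base frame: x ahead of the robot, y to its left, z up, the work surface at z = 0. Lengths are in mm, angles in degrees, forces in N, time in s.
With the tool pointing down it reaches from about 300 to 850 mm from the base axis. Payload 4.2 kg.
Tool frame: the origin (TCP) lies midway between the tips of the shut fingers; the grasp point (between the pads) lies 19 mm behind it; z points along the fingers, y is the line along which they close (so a half turn about z gives the same grasp; the last joint's range is limited). The gripper opens to 91 mm and grips with 3 to 60 N. Pads are 32 mm wide; open, the fingers measure 118 mm over their backs; the gripper's body (76 mm by 178 mm) begins 60 mm behind the grasp point.
Start: joints at [-64.229, 18.312, 89.639, -0, 72.044, -1.146], TCP at [260.313, -512.719, 213.976] pointing down, gripper open.
Joint ranges: [-177.97, 177.97], [-48.28, 115.42], [12.27, 149.76], [-77.06, 257.06], [2.81, 150.46], [-146.56, 146.56]. Speed limits (degrees/s): [147.25, 147.25, 180, 180, 180, 180].

### API

Orientations are given as [roll, pitch, yaw] about the fixed x, y, z axes, in that order (R = Rz(yaw) Ry(pitch) Rx(roll)).
In Python, from workcell import env gives the robot as it stands.
- The arm moves only by the tool send_rows, never from a script. Its argument "steps" is a list that holds one entry, the list of rows, each a list of 5 numbers: the shift along the tool's x, y, z scaled (see below), then the turn about the tool's z scaled (see below), then the opening, from 0 (shut) to 1 (fully open). In form: [[[dx, dy, dz, yaw, fingers], ...]]. A call has 1 to 5 rows; each row shifts and turns the commanded pose from where the row before left it, along the tool's axes as they then stand; what a row does not reach is not made up. The controller multiplies each number of a shift by 0.04 m and each number of a turn by 0.12 rad. A row lasts 1/12 s, in which the tool goes at most 41.7 mm and 7.16 degrees, less where a joint would pass 70% of its speed; a pose out of reach is approached as far as the arm can. A call with a number of a shift or a turn outside -1 to 1 is refused whole. A call with a gripper value outside its range is refused whole. The fingers move at their own pace and stop on an object; "squeeze" is the grip in N (left out, the last holds). Time passes only in rows, so rows that do not move let the fingers close. It gives the time, the measured TCP pose, the force, the opening and the grip force at its end, in the units of the state.
- env.state(): the state, without advancing time (a new reading comes with each control period).
- env.grab_frame(name): name is "side" or "top" or "wrist"; returns a dict with "pixels" (400x640x3 uint8, red, green, blue), "depth" (400x640 float32, mm along the optical axis (not along the pixel's ray), 0 where there is no reading), "intrinsics" (3x3 intrinsics, pixels), "cam_to_world" (4x4, takes a point from camera to world coordinates). Camera axes: x right, y down, z forward; pixel columns grow to the right and rows downward; lengths in mm; the calibration is good to about 2 mm. A picture is of the moment at which its call begins.
- env.job_done(): hands the job in; it is judged then, once.
The state is a dict: "time_s": time; "qpos": joint angles; "qvel": joint speeds; "effort": joint torques, N m; "ee_pos": TCP position; "ee_rot": TCP orientation; "force": force on the tool from outside, world axes, zero at the start; "torque": the same for the moment, N m; "gripper_width": finger opening in mm; "gripper_force": force on a finger pad.
Only numpy, scipy, OpenCV 4.12 (cv2) and the standard library are available. Lean on these libraries where they do the work, as an engineer would, in place of code of your own. Each camera call takes 0.05 s, during which the arm holds its last target. There are 200 camera calls.

## Working session

There is one attempt and no reset: what is moved stays moved. The work goes in short steps, Python scripts to look and compute and a tool call to move; the robot and the scene stay as the last step left them, time stands still between calls to the robot, and variables do not carry over. Pictures are saved under pics/ and viewed, at most 10 in all, crops included, and the job is handed in when it is done.

Besides the shell and the picture viewer there is one more tool, called after ">>>" by a JSON object that holds its "name" and its "arguments". send_rows: Moves the arm, as the interface text tells. Shifts and turns lie within -1 to 1; 1 stands for 0.04 m of shift or 0.12 rad of turn. Its arguments: {"type":"object","properties":{"steps":{"type":"array"},"squeeze":{"type":"number"}},"required":["steps"]}

```bash
mkdir -p pics; ls; cat > h.py <<'E'
import numpy as np, cv2
from workcell import env
def grab(n,tag):
    f=env.grab_frame(n); np.savez(f"pics/{tag}.npz",**f)
    cv2.imwrite(f"pics/{tag}.png",f["pixels"][:,:,::-1]); return f
def cloud(f):
    d=f["depth"];v,u=np.mgrid[:400,:640];K=f["intrinsics"]
    p=np.stack([(u-K[0,2])/K[0,0]*d,(v-K[1,2])/K[1,1]*d,d,np.ones_like(d)],-1)@np.array(f["cam_to_world"]).T
    p=p[...,:3]; p[d==0]=np.nan; return p
E
python3 - <<'E'
from h import *
s=env.state();print(s)
a=grab("top","top0")["pixels"];b=grab("side","side0")["pixels"]
cv2.imwrite("pics/both0.png",np.vstack([cv2.resize(a,(480,300)),cv2.resize(b,(480,300))])[:,:,::-1])
E
```

```text
pics
{'time_s': 0.0, 'qpos': array([-6.42299295e+01,  1.83520986e+01,  8.97068243e+01,  7.72237516e-04,
        7.20425457e+01, -1.14783101e+00]), 'qvel': array([-0.02473689, -0.05098449,  0.02651986,  0.02523343, -0.04041234,
        0.001063  ]), 'effort': array([-6.57336568e-04, -4.12456334e+01, -2.31972635e+01,  7.25312345e-02,
        4.56444989e-02, -1.21014341e-04]), 'ee_pos': array([ 260.07937133, -512.2567698 ,  213.11285143]), 'ee_rot': array([-1.79898566e+02, -2.76667602e-03,  2.69176604e+01]), 'force': array([-0.08145574, -0.4252832 , -0.26832197]), 'torque': array([ 0.0411508 , -0.03037732,  0.05691923]), 'gripper_force': 0.0, 'gripper_width': 91.07166239080843}
```

View pics/top0.png

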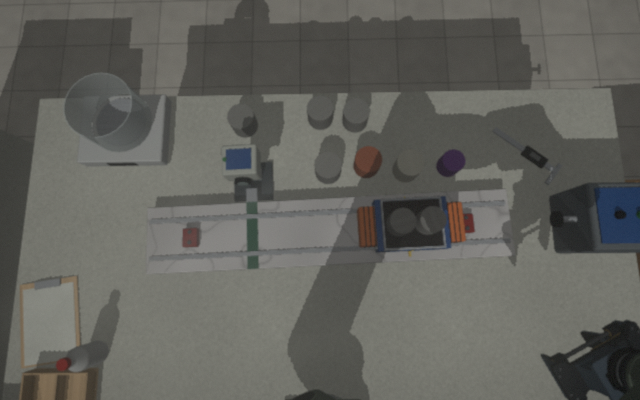

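View pics/side0.png

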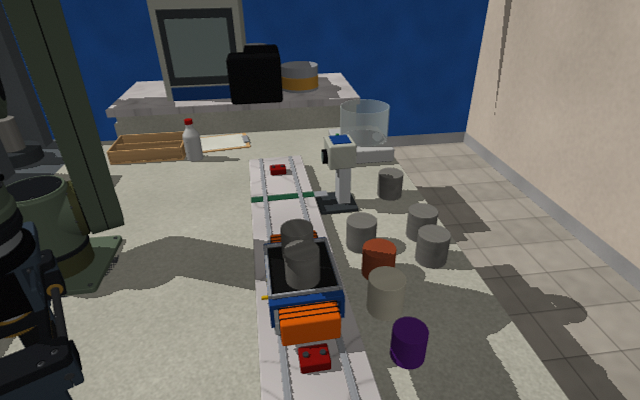

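The top view shows +y to the left. The carriage with its two cores is at (412,223), the rear buffer at (457,222), the front buffer at (366,226), the green band at (252,228), the end stop at (190,237) and the scanner at (242,165). Possible confusions: the orange core at (367,160), the purple core at (452,162) and the grey spares at (329,165), (408,163), (320,110), (356,112) and (242,118). I choose the orange-buffered carriage on the beam.

```bash
python3 - <<'E'
from h import *
im=cv2.imread("pics/top0.png")
c=cv2.resize(im[170:290,140:520],(800,253),interpolation=cv2.INTER_CUBIC); 
im2=cv2.imread("pics/side0.png"); c2=cv2.resize(im2[150:380,240:440],(300,345))
o=np.zeros((598,800,3),np.uint8);o[:253]=c;o[253:598,:300]=c2;cv2.imwrite("pics/crop0.png",o)
for n in("top0","side0"):
    f=dict(np.load(f"pics/{n}.npz"));p=cloud(f)
    hsv=cv2.cvtColor(f["pixels"],cv2.COLOR_RGB2HSV)
    H,S,V=[hsv[...,i].astype(int) for i in range(3)]
    for nm,m in dict(orange=(H>5)&(H<16)&(S>150),red=((H<5)|(H>174))&(S>120),green=(H>60)&(H<90)&(S>90),yellow=(H>18)&(H<32)&(S>150)).items():
        k,l,st,ce=cv2.connectedComponentsWithStats((m).astype(np.uint8),connectivity=8)
        for i in range(1,k):
            if st[i,4]<(3 if nm=="yellow" else 25): continue
            q=p[l==i];q=q[~np.isnan(q[:,0])]
            if len(q): print(n,nm,ce[i].round(),st[i,4],"med",np.median(q,0).round(),"lo",np.percentile(q,3,0).round(),"hi",np.percentile(q,97,0).round())
f=dict(np.load("pics/top0.npz"));p=cloud(f).reshape(-1,3)
b=p[(abs(p[:,2]-40)<6)&(p[:,0]>250)&(p[:,0]<800)]
r=cv2.minAreaRect(b[:,:2].astype(np.float32));print(len(b),r)
t=p[(abs(p[:,2]-119)<10)];print(len(t),cv2.minAreaRect(t[:,:2].astype(np.float32)))
print(f["cam_to_world"],f["intrinsics"])
E
```

```text
top0 orange [456. 221.] 90 med [ 547. -339.  109.] lo [ 503. -342.  105.] hi [ 590. -335.  113.]
top0 orange [461. 221.] 107 med [ 547. -351.  109.] lo [ 504. -356.  106.] hi [ 589. -347.  112.]
top0 orange [451. 222.] 87 med [ 546. -327.  109.] lo [ 502. -330.  105.] hi [ 587. -323.  112.]
top0 red [469. 223.] 89 med [ 547. -390.   59.] lo [ 526. -396.   56.] hi [ 568. -377.   64.]
top0 red [ 62. 364.] 107 med [218. 597. 148.] lo [207. 586. 144.] hi [229. 608. 151.]
side0 orange [275. 238.] 74 med [ 498. -117.  111.] lo [ 490. -137.  110.] hi [ 509. -104.  117.]
side0 orange [377. 255.] 925 med [ 715. -146.   70.] lo [ 687. -165.   17.] hi [ 752. -103.   72.]
side0 orange [309. 323.] 2234 med [ 545. -355.  107.] lo [ 500. -359.   66.] hi [ 592. -321.  112.]
side0 red [188. 121.] 51 med [220. 590. 147.] lo [207. 583. 135.] hi [231. 610. 152.]
side0 red [278. 170.] 135 med [518. 332.  58.] lo [497. 327.  44.] hi [541. 357.  63.]
side0 red [314. 358.] 741 med [ 548. -390.   60.] lo [ 525. -401.   45.] hi [ 571. -364.   63.]
side0 green [308. 194.] 49 med [599. 186.  42.] lo [584. 175. 
[... 1662 characters left out ...]
side0 yellow [ 20. 332.] 63 med [ 268. -527.  319.] lo [ 232. -531.  269.] hi [ 274. -472.  322.]
18832 ((629.9273071289062, -27.28594970703125), (374.6327819824219, 1389.2872314453125), 2.3199570178985596)
4430 ((419.8470153808594, 1.6533203125), (1465.386474609375, 718.55517578125), 75.70777130126953)
[[-5.75750008e-03 -9.83417782e-01  1.81263118e-01  4.23648208e+02]
 [-9.99669272e-01  1.02036529e-02  2.36057826e-02 -1.38629281e+01]
 [-2.50638923e-02 -1.81067259e-01 -9.83151285e-01  1.10058372e+03]
 [ 0.00000000e+00  0.00000000e+00  0.00000000e+00  1.00000000e+00]] [[396.7754313    0.         316.07222398]
 [  0.         396.7754313  198.85533242]
 [  0.           0.           1.        ]]
```

View pics/crop0.png

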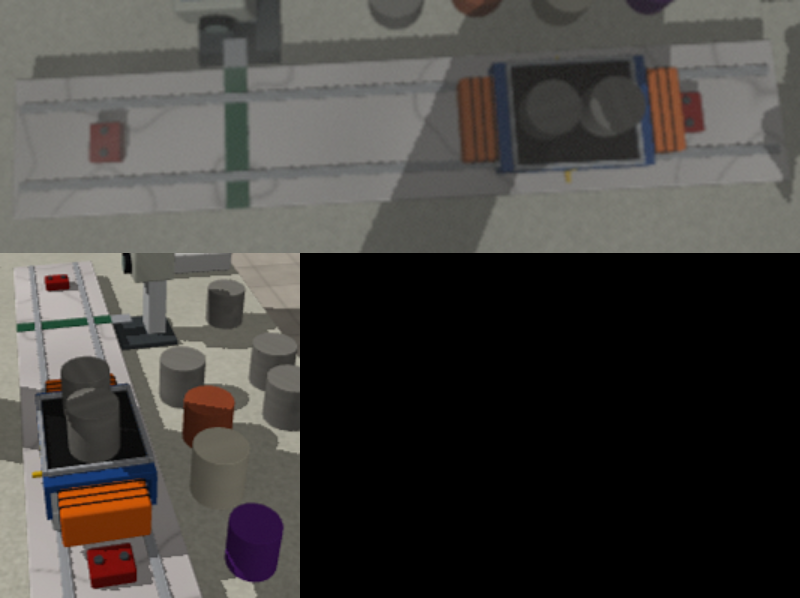

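The crop confirms the choice: orange buffers at both ends, grey tray rim, two cores, yellow pointer at (568,175), green band at (236,135). Next I refine the measurements and build a carriage tracker.

```bash
cat >> h.py <<'E'
B0=np.array([541.,-228.]); TH=np.deg2rad(2.3)
ay=np.array([-np.sin(TH),np.cos(TH)]); ax=np.array([np.cos(TH),np.sin(TH)])
def track(f,sm=25):
    """s,t beam coordinates about B0; orange clusters, yellow pointer, band, tray"""
    p=cloud(f); s=(p[...,:2]-B0)@ay; t=(p[...,:2]-B0)@ax; z=p[...,2]
    hsv=cv2.cvtColor(f["pixels"],cv2.COLOR_RGB2HSV); H,S,V=[hsv[...,i].astype(int) for i in range(3)]
    o=(H>3)&(H<18)&(S>110)&(abs(t)<55)&(z>100)&(z<118)
    so=np.sort(s[o]); r={}
    if len(so)>10:
        g=np.split(so,np.where(np.diff(so)>60)[0]+1)
        r["orange"]=[(len(k),*np.percentile(k,[2,50,98]).round(1)) for k in g if len(k)>8]
    y=(H>16)&(H<34)&(S>110)&(abs(z-53)<9)&(abs(abs(t)-72)<12)
    if y.sum()>2: r["yellow"]=(int(y.sum()),s[y].mean().round(1),np.median(t[y]).round(1),z[y].mean().round(1))
    g=(H>60)&(H<90)&(S>60)&(abs(t)<95)&(abs(z-42)<6)
    if g.sum()>20: r["band"]=(int(g.sum()),*np.percentile(s[g],[3,50,97]).round(1))
    m=(abs(z-120)<7)&(abs(t)<64)&~o
    if m.sum()>50: r["tray"]=(int(m.sum()),*np.percentile(s[m],[3,97]).round(1))
    return r
E
python3 - <<'E'
from h import *
for n in("top0","side0"):
    f=dict(np.load(f"pics/{n}.npz"));print(n,track(f))
    p=cloud(f);s=(p[...,:2]-B0)@ay; t=(p[...,:2]-B0)@ax; z=p[...,2]
    hsv=cv2.cvtColor(f["pixels"],cv2.COLOR_RGB2HSV); H,S,V=[hsv[...,i].astype(int) for i in range(3)]
    g=(H>60)&(H<90)&(S>60)&(abs(t)<95)&(abs(z-42)<6); print("band fit",np.polyfit(t[g],s[g],1))
    for lo,hi in((-200,-100),(400,700)):
        r=((H<8)|(H>172))&(S>80)&(abs(z-60)<4)&(s>lo)&(s<hi)&(abs(t)<40)
        if r.any(): print("stop",r.sum(),np.median(t[r]),np.percentile(s[r],[3,50,97]))
    for lo in range(-250,601,100):
        b=(abs(z-40)<4)&(s>lo)&(s<lo+60)&(abs(t)<130)
        if b.sum()>50: print(lo,b.sum(),np.percentile(t[b],[1,99]).round(1))
E
```

```text
top0 {'orange': [(564, np.float64(-129.2), np.float64(-111.2), np.float64(-94.0)), (491, np.float64(95.2), np.float64(112.3), np.float64(129.8))], 'yellow': (3, np.float64(1.2), np.float64(-70.3), np.float64(54.6)), 'band': (30, np.float64(403.9), np.float64(414.8), np.float64(421.6)), 'tray': (2676, np.float64(-404.5), np.float64(85.2))}
band fit [-2.89301394e-02  4.13790023e+02]
stop 124 1.21910172721443 [-169.66528976 -160.67602352 -148.76670952]
stop 78 1.2767223762930247 [559.73594792 571.73374606 590.02428839]
-250 1375 [-85.9  90.1]
-150 433 [-87.2  90.7]
-50 269 [-87.4  90.7]
50 381 [-87.9  89.6]
150 1316 [-86.9  88.2]
250 1299 [-87.1  87.5]
350 1401 [-87.2 120.8]
450 1254 [-87.7  87.2]
550 1007 [-88.3  87. ]
side0 {'orange': [(1330, np.float64(-130.2), np.float64(-115.9), np.float64(-90.5)), (104, np.float64(100.4), np.float64(113.9), np.float64(128.3))], 'yellow': (24, np.float64(0.1), np.float64(-71.9), np.float64(55.3)), 'band': (258, np.float64(399.3), np.float64(412.0), np.float64(425.7)), 'tray': (2902, np.float64(-88.3), np.float64(89.2))}
band fit [7.28890698e-02 4.19507774e+02]
stop 594 0.30290860865949254 [-171.96448098 -157.27505025 -135.39952345]
stop 87 -0.10054959303121114 [555.75959421 570.38359352 594.81551073]
-250 1850 [-85.1  89.1]
-150 1656 [-88.5  88.7]
-50 382 [-89.   90.1]
50 233 [-89.4  89.8]
150 210 [-89.6  89.4]
250 577 [-89.1  88. ]
350 672 [-89.2 117.3]
450 497 [-89.6  86.1]
550 300 [-87.7  87. ]
```

>>> {"name": "send_rows", "arguments": {"steps": [[[0,0,0,-1,0],[0,0,0,-1,0],[0,0,0,-1,0],[0,0,0,-1,0],[0,0,0,-1,0]]]}}

```text
time_s: 0.52
ee_pos: [260.2, -512.4, 213.5]
ee_rot: [-180.0, -0.0, 61.6]
force: [-0.5, -0.2, 0.6]
gripper_width: 61.0
gripper_force: 0.0
```

>>> {"name": "send_rows", "arguments": {"steps": [[[0,0,0,-1,0],[0,0,0,-1,0],[0,0,0,-1,0],[0,0,0,-1,0],[0,0,0,-0.51,0]]]}}

```text
time_s: 0.93
ee_pos: [260.2, -512.4, 213.5]
ee_rot: [-180.0, -0.1, 92.6]
force: [0.2, 0.5, 0.2]
gripper_width: 27.3
gripper_force: 0.0
```

>>> {"name": "send_rows", "arguments": {"steps": [[[0.25,0.73,0.33,0,0],[0.25,0.73,0.33,0,0],[0.25,0.73,0.33,0,0],[0.25,0.73,0.33,0,0],[0.25,0.73,0.33,0,0]]]}}

```text
time_s: 1.35
ee_pos: [405.2, -456.1, 147.0]
ee_rot: [-180.0, -0.0, 92.3]
force: [-0.2, -0.7, 0.8]
gripper_width: 0.3
gripper_force: 0.0
```

>>> {"name": "send_rows", "arguments": {"steps": [[[0.25,0.73,0.33,0,0],[0.25,0.73,0.33,0,0],[0.25,0.73,0.33,0,0],[0.25,0.73,0.33,0,0],[0.25,0.73,0.33,0,0]]]}}

```text
time_s: 1.77
ee_pos: [549.1, -400.1, 80.8]
ee_rot: [-180.0, -0.0, 92.3]
force: [0.0, -0.4, 0.3]
gripper_width: 0.5
gripper_force: 0.0
```

```bash
python3 - <<'E'
from h import *
a=grab("top","top1");b=grab("side","side1");print(track(a),track(b));s=env.state();print(s["ee_pos"],s["force"])
d=s["ee_pos"][:2]-B0;print(d@ay,d@ax)
o=np.hstack([cv2.resize(k["pixels"],(400,250)) for k in(a,b)]);cv2.imwrite("pics/v1.png",o[:,:,::-1])
E
```

```text
{'orange': [(568, np.float64(-129.6), np.float64(-111.2), np.float64(-93.9)), (490, np.float64(94.9), np.float64(112.3), np.float64(129.8))], 'yellow': (3, np.float64(1.4), np.float64(-70.2), np.float64(55.7)), 'band': (27, np.float64(404.0), np.float64(417.5), np.float64(423.1)), 'tray': (2353, np.float64(-86.7), np.float64(85.7))} {'orange': [(207, np.float64(-130.6), np.float64(-127.2), np.float64(-94.3)), (77, np.float64(100.2), np.float64(113.0), np.float64(127.7))], 'band': (59, np.float64(400.6), np.float64(412.3), np.float64(426.8)), 'tray': (761, np.float64(-186.4), np.float64(74.7))}
[ 550.69108846 -397.88372384   78.45657609] [-0.08829046  0.70228029 -0.22023341]
-170.1357854379837 2.865542913268097
```

View pics/v1.png

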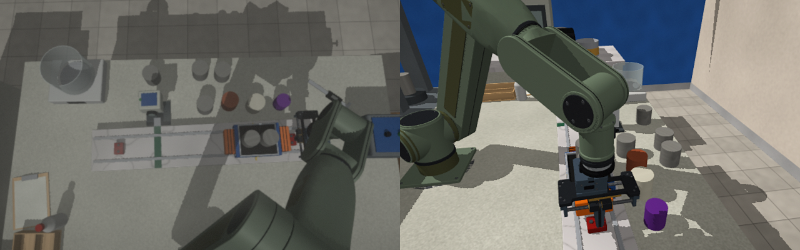

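Top view (left half): hand sits just behind the rear buffer at about (300,135), carriage unobstructed at (257,138). Launch at a constant slow speed: the carriage should spring off at about twice the hand's speed.

>>> {"name": "send_rows", "arguments": {"steps": [[[0.08,0,0,0,0],[0.08,0,0,0,0],[0.08,0,0,0,0],[0.08,0,0,0,0],[0.08,0,0,0,0]]]}}

```text
time_s: 2.28
ee_pos: [546.7, -385.4, 82.8]
ee_rot: [180.0, 0.0, 92.2]
force: [0.5, -0.2, 0.2]
gripper_width: 0.7
gripper_force: 0.0
```

>>> {"name": "send_rows", "arguments": {"steps": [[[0.08,0,0,0,0],[0.08,0,0,0,0],[0.08,0,0,0,0],[0.08,0,0,0,0],[0.08,0,0,0,0]]]}}

```text
time_s: 2.7
ee_pos: [546.7, -368.9, 82.0]
ee_rot: [-180.0, 0.0, 92.3]
force: [0.1, -1.2, 0.5]
gripper_width: 0.6
gripper_force: 0.2
```

>>> {"name": "send_rows", "arguments": {"steps": [[[0.08,0,0,0,0],[0.08,0,0,0,0],[0.08,0,0,0,0],[0.08,0,0,0,0],[0.08,0,0,0,0]]]}}

```text
time_s: 3.12
ee_pos: [546.1, -352.7, 81.9]
ee_rot: [-180.0, -0.0, 92.3]
force: [-0.2, -0.6, 0.2]
gripper_width: 0.4
gripper_force: 0.1
```

```bash
cat > t.py <<'E'
from h import *
import sys
f=grab("top",sys.argv[1]); s=env.state(); print(s["time_s"],{k:[tuple(map(float,q)) for q in v] if k=="orange" else tuple(map(float,v)) for k,v in track(f).items()})
d=s["ee_pos"][:2]-B0;print("hand s,t,z",(d@ay).round(1),(d@ax).round(1),s["ee_pos"][2].round(1),s["force"].round(2))
E
python3 t.py a1
```

```text
3.1667 {'orange': [(522.0, -105.7, -89.4, -72.6), (480.0, 114.4, 131.8, 149.0)], 'yellow': (4.0, 19.3, -70.6, 54.0), 'band': (28.0, 404.1, 412.2, 423.1), 'tray': (2623.0, -404.7, 104.9)}
hand s,t,z -124.2 0.1 81.9 [-0.09  1.29 -0.32]
```

>>> {"name": "send_rows", "arguments": {"steps": [[[0.08,0,0,0,0],[0.08,0,0,0,0],[0.02,0,0,0,0],[0,0,-0.4,0,0],[0,0,-0.8,0,0]]]}}

```text
time_s: 3.58
ee_pos: [543.4, -344.2, 126.2]
ee_rot: [-179.6, -0.3, 92.3]
force: [0.5, 0.2, 0.5]
gripper_width: 0.1
gripper_force: 0.0
```

```bash
python3 t.py a2
```

```text
3.6333 {'orange': [(548.0, -74.6, -57.9, -40.7), (457.0, 148.2, 164.9, 182.0)], 'yellow': (4.0, 53.3, -71.6, 55.1), 'band': (35.0, 404.5, 412.0, 421.1), 'tray': (2466.0, -401.1, 138.2)}
hand s,t,z -119.2 2.0 135.9 [ 1.93 -1.01  4.87]
```

>>> {"name": "send_rows", "arguments": {"steps": [[[0,0,-1,0,0],[0,0,-1,0,0],[0.6,0,-0.2,0,0],[0.9,0,0,0,0],[0.9,0,0,0,0]]]}}

```text
time_s: 4.05
ee_pos: [542.4, -249.9, 219.3]
ee_rot: [179.8, 0.1, 92.2]
force: [0.5, 0.6, -0.7]
gripper_width: 0.3
gripper_force: 0.0
```

>>> {"name": "send_rows", "arguments": {"steps": [[[0.9,0,0,0,0],[0.9,0,0,0,0],[0.9,0,0,0,0],[0.9,0,0,0,0],[0.9,0,0,0,0]]]}}

```text
time_s: 4.47
ee_pos: [534.5, -68.5, 218.2]
ee_rot: [179.9, 0.0, 92.3]
force: [0.3, -0.7, -0.3]
gripper_width: 0.4
gripper_force: 0.0
```

>>> {"name": "send_rows", "arguments": {"steps": [[[0.9,0,0,0,0],[0.9,0,0,0,0],[0.9,0,0,0,0],[0.9,0,0,0,0],[0.9,0,0,0,0]]]}}

```text
time_s: 4.88
ee_pos: [527.3, 111.5, 218.3]
ee_rot: [179.9, -0.0, 92.3]
force: [0.9, 0.8, 0.3]
gripper_width: 0.4
gripper_force: 0.0
```

```bash
python3 t.py a3
```

```text
4.9333 {'orange': [(558.0, 15.8, 32.7, 50.0), (506.0, 238.7, 255.6, 272.7)], 'yellow': (4.0, 144.2, -70.0, 55.0), 'tray': (2819.0, -404.4, 228.5)}
hand s,t,z 346.0 -0.1 218.2 [-0.76  5.19  0.7 ]
```

>>> {"name": "send_rows", "arguments": {"steps": [[[0.9,0,0,0,0],[0.9,0,0,0,0],[0.9,0,0,0,0],[0.9,0,0,0,0],[0.7,0,0.2,0,0]]]}}

```text
time_s: 5.35
ee_pos: [521.2, 284.5, 211.5]
ee_rot: [179.8, -0.1, 92.4]
force: [-0.3, -0.2, -0.3]
gripper_width: 0.5
gripper_force: 0.0
```

>>> {"name": "send_rows", "arguments": {"steps": [[[0,0,0.8,0,0],[0,0,0.9,0,0],[0,0,0.9,0,0],[0,0,0.6,0,0],[0,0,0,0,0]]]}}

```text
time_s: 5.77
ee_pos: [517.1, 279.7, 76.6]
ee_rot: [-179.4, 0.3, 92.3]
force: [-0.5, -0.5, -0.6]
gripper_width: 0.8
gripper_force: 0.0
```

```bash
python3 t.py a4
```

```text
5.8167 {'orange': [(559.0, 75.2, 92.5, 109.7), (471.0, 298.0, 314.6, 331.6)], 'yellow': (4.0, 204.1, -69.7, 53.8), 'band': (289.0, 401.8, 412.6, 423.2), 'tray': (2803.0, -404.1, 287.6)}
hand s,t,z 509.1 -1.5 79.7 [-0.76  0.37  0.26]
```

>>> {"name": "send_rows", "arguments": {"steps": [[[0,0,0,0,0],[0,0,0,0,0],[0,0,0,0,0],[0,0,0,0,0],[0,0,0,0,0]]]}}

```text
time_s: 6.23
ee_pos: [521.2, 281.8, 83.2]
ee_rot: [179.9, -0.1, 92.3]
force: [-0.1, 0.1, 0.1]
gripper_width: 0.4
gripper_force: 0.0
```

>>> {"name": "send_rows", "arguments": {"steps": [[[0,0,0,0,0],[0,0,0,0,0],[0,0,0,0,0],[0,0,0,0,0],[0,0,0,0,0]]]}}

```text
time_s: 6.65
ee_pos: [520.6, 281.6, 81.9]
ee_rot: [-180.0, 0.0, 92.3]
force: [-0.3, 0.4, 0.1]
gripper_width: 0.7
gripper_force: 0.0
```

>>> {"name": "send_rows", "arguments": {"steps": [[[0,0,0,0,0],[0,0,0,0,0],[0,0,0,0,0],[0,0,0,0,0],[0,0,0,0,0]]]}}

```text
time_s: 7.07
ee_pos: [520.6, 281.6, 81.9]
ee_rot: [180.0, 0.0, 92.3]
force: [-0.8, -1.1, -0.3]
gripper_width: 0.6
gripper_force: 0.0
```

```bash
python3 t.py a5
```

```text
7.1167 {'orange': [(575.0, 159.2, 177.1, 194.8), (538.0, 382.1, 398.8, 415.8)], 'tray': (2772.0, -404.3, 371.9)}
hand s,t,z 510.0 0.1 81.9 [ 0.27 -0.13  0.35]
```

>>> {"name": "send_rows", "arguments": {"steps": [[[0,0,0,0,0],[0,0,0,0,0],[0,0,0,0,0],[0,0,0,0,0],[0,0,0,0,0]]]}}

```text
time_s: 7.53
ee_pos: [520.6, 281.6, 81.9]
ee_rot: [180.0, 0.0, 92.3]
force: [-0.0, -0.7, 0.9]
gripper_width: 0.6
gripper_force: 0.0
```

>>> {"name": "send_rows", "arguments": {"steps": [[[0,0,0,0,0],[0,0,0,0,0],[0.06,0,0,0,0],[0.06,0,0,0,0],[0.06,0,0,0,0]]]}}

```text
time_s: 7.95
ee_pos: [520.3, 289.1, 81.9]
ee_rot: [180.0, -0.0, 92.3]
force: [-0.8, -0.7, -0.7]
gripper_width: 0.7
gripper_force: 0.0
```

>>> {"name": "send_rows", "arguments": {"steps": [[[0.06,0,0,0,0],[0.06,0,0,0,0],[0.06,0,0,0,0],[0.06,0,0,0,0],[0.06,0,0,0,0]]]}}

```text
time_s: 8.37
ee_pos: [519.8, 301.1, 81.9]
ee_rot: [180.0, 0.0, 92.3]
force: [-0.4, 0.4, -0.1]
gripper_width: 0.6
gripper_force: 0.0
```

>>> {"name": "send_rows", "arguments": {"steps": [[[0.06,0,0,0,0],[0.06,0,0,0,0],[0.06,0,0,0,0],[0.06,0,0,0,0],[0.06,0,0,0,0]]]}}

```text
time_s: 8.78
ee_pos: [519.3, 313.0, 81.9]
ee_rot: [180.0, 0.0, 92.3]
force: [0.3, 0.0, -0.9]
gripper_width: 0.5
gripper_force: 0.1
```

>>> {"name": "send_rows", "arguments": {"steps": [[[0.06,0,0,0,0],[0.06,0,0,0,0],[0.06,0,0,0,0],[0.06,0,0,0,0],[0.06,0,0,0,0]]]}}

```text
time_s: 9.2
ee_pos: [518.8, 325.0, 81.9]
ee_rot: [-180.0, 0.0, 92.3]
force: [-0.1, 0.8, -0.0]
gripper_width: -0.1
gripper_force: 0.1
```

```bash
python3 t.py a6
```

```text
9.25 {'orange': [(495.0, 278.8, 297.1, 314.3), (244.0, 503.1, 516.7, 531.6)], 'yellow': (8.0, 407.6, -71.8, 53.9), 'tray': (2671.0, -404.7, 493.9)}
hand s,t,z 553.9 0.1 81.9 [-0.19  0.82 -0.12]
```

>>> {"name": "send_rows", "arguments": {"steps": [[[0.08,0,0,0,0],[0.15,0,0,0,0],[0.3,0,0,0,0],[0.5,0,0,0,0],[0.5,0,0,0,0]]]}}

```text
time_s: 9.67
ee_pos: [516.4, 387.1, 82.0]
ee_rot: [180.0, -0.0, 92.3]
force: [0.3, 0.1, -0.0]
gripper_width: 0.9
gripper_force: 0.0
```

```bash
python3 t.py a7
```

```text
9.7167 {'orange': [(544.0, 278.0, 295.3, 314.3), (509.0, 503.6, 520.0, 537.3)], 'yellow': (8.0, 407.6, -71.9, 54.0), 'tray': (2673.0, -404.4, 494.1)}
hand s,t,z 619.9 0.4 82.1 [1.24 4.11 0.98]
```

>>> {"name": "send_rows", "arguments": {"steps": [[[0,0,0,0,0],[0,0,0,0,0],[0,0,0,0,0],[0,0,0,0,0],[0,0,0,0,0]]]}}

```text
time_s: 10.13
ee_pos: [516.5, 385.2, 82.0]
ee_rot: [-180.0, 0.0, 92.3]
force: [1.6, 0.5, -0.5]
gripper_width: 0.7
gripper_force: 0.0
```

>>> {"name": "send_rows", "arguments": {"steps": [[[0,0,0,0,0],[0,0,0,0,0],[0,0,0,0,0],[0,0,0,0,0],[0,0,0,0,0]]]}}

```text
time_s: 10.55
ee_pos: [516.4, 385.8, 81.9]
ee_rot: [180.0, 0.0, 92.3]
force: [0.2, -0.2, -0.2]
gripper_width: 0.3
gripper_force: 0.0
```

```bash
python3 t.py a8; python3 - <<'E'
from h import *
f=dict(np.load("pics/a8.npz"));b=grab("side","side8");print(track(b))
o=np.vstack([cv2.resize(f["pixels"][170:290,150:400],(780,374),interpolation=cv2.INTER_CUBIC),np.pad(cv2.resize(b["pixels"][120:260,220:440],(330,210)),((0,0),(0,450),(0,0)))])
cv2.imwrite("pics/v8.png",o[:,:,::-1])
E
```

```text
10.6 {'orange': [(544.0, 277.7, 294.5, 313.7), (504.0, 503.5, 521.0, 537.9)], 'yellow': (9.0, 407.5, -71.9, 53.5), 'tray': (2700.0, -404.6, 491.9)}
hand s,t,z 614.3 0.1 81.9 [-0.68  0.19 -0.59]
{'orange': [(426, np.float64(276.6), np.float64(287.6), np.float64(315.2)), (20, np.float64(517.1), np.float64(525.5), np.float64(538.5))], 'yellow': (11, np.float64(408.0), np.float64(-73.1), np.float64(54.6)), 'band': (52, np.float64(400.1), np.float64(410.5), np.float64(423.8)), 'tray': (997, np.float64(319.2), np.float64(484.7))}
```

View pics/v8.png

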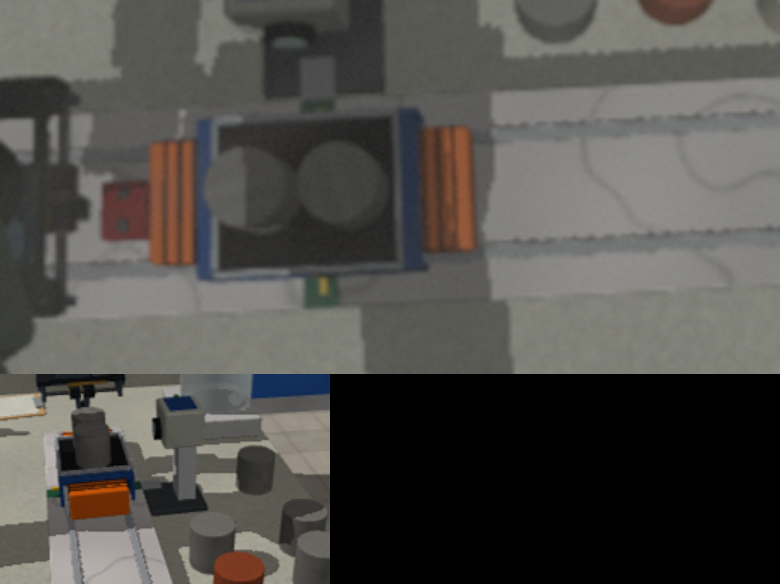

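The yellow pointer at (323,287) lies inside the green band (305–340), the cores stand upright and the hand is clear. I let it rest for a few seconds.

>>> {"name": "send_rows", "arguments": {"steps": [[[0,0,0,0,0],[0,0,0,0,0],[0,0,0,0,0],[0,0,0,0,0],[0,0,0,0,0]]]}}

```text
time_s: 11.07
ee_pos: [516.4, 385.9, 81.9]
ee_rot: [180.0, 0.0, 92.3]
force: [-0.1, -0.1, -0.9]
gripper_width: 0.5
gripper_force: 0.0
```

>>> {"name": "send_rows", "arguments": {"steps": [[[0,0,0,0,0],[0,0,0,0,0],[0,0,0,0,0],[0,0,0,0,0],[0,0,0,0,0]]]}}

```text
time_s: 11.48
ee_pos: [516.4, 385.9, 81.9]
ee_rot: [180.0, 0.0, 92.3]
force: [-1.2, 0.5, 1.0]
gripper_width: 0.4
gripper_force: 0.0
```

>>> {"name": "send_rows", "arguments": {"steps": [[[0,0,0,0,0],[0,0,0,0,0],[0,0,0,0,0],[0,0,0,0,0],[0,0,0,0,0]]]}}

```text
time_s: 11.9
ee_pos: [516.4, 385.9, 81.9]
ee_rot: [180.0, 0.0, 92.3]
force: [0.7, 0.2, 0.0]
gripper_width: 0.5
gripper_force: 0.0
```

>>> {"name": "send_rows", "arguments": {"steps": [[[0,0,0,0,0],[0,0,0,0,0],[0,0,0,0,0],[0,0,0,0,0],[0,0,0,0,0]]]}}

```text
time_s: 12.32
ee_pos: [516.4, 385.9, 81.9]
ee_rot: [180.0, 0.0, 92.3]
force: [-0.0, -0.1, 0.4]
gripper_width: 0.4
gripper_force: 0.0
```

>>> {"name": "send_rows", "arguments": {"steps": [[[0,0,0,0,0],[0,0,0,0,0],[0,0,0,0,0],[0,0,0,0,0],[0,0,0,0,0]]]}}

```text
time_s: 12.73
ee_pos: [516.4, 385.9, 81.9]
ee_rot: [180.0, 0.0, 92.3]
force: [-0.1, 0.1, 0.0]
gripper_width: 0.5
gripper_force: 0.0
```

>>> {"name": "send_rows", "arguments": {"steps": [[[0,0,0,0,0],[0,0,0,0,0],[0,0,0,0,0],[0,0,0,0,0],[0,0,0,0,0]]]}}

```text
time_s: 13.15
ee_pos: [516.4, 385.9, 81.9]
ee_rot: [-180.0, 0.0, 92.3]
force: [1.1, 0.2, 0.3]
gripper_width: 0.3
gripper_force: 0.0
```

>>> {"name": "send_rows", "arguments": {"steps": [[[0,0,0,0,0],[0,0,0,0,0],[0,0,0,0,0],[0,0,0,0,0],[0,0,0,0,0]]]}}

```text
time_s: 13.57
ee_pos: [516.4, 385.9, 81.9]
ee_rot: [180.0, 0.0, 92.3]
force: [-0.3, 0.7, 0.2]
gripper_width: 0.6
gripper_force: 0.0
```

>>> {"name": "send_rows", "arguments": {"steps": [[[0,0,0,0,0],[0,0,0,0,0],[0,0,0,0,0],[0,0,0,0,0],[0,0,0,0,0]]]}}

```text
time_s: 13.98
ee_pos: [516.4, 385.9, 81.9]
ee_rot: [180.0, 0.0, 92.3]
force: [-1.2, -1.0, 0.7]
gripper_width: 0.5
gripper_force: 0.0
```

```bash
python3 t.py a9
```

```text
14.0333 {'orange': [(545.0, 277.6, 294.4, 313.6), (501.0, 503.6, 521.2, 537.8)], 'yellow': (9.0, 407.6, -72.0, 52.9), 'tray': (2661.0, -404.3, 491.6)}
hand s,t,z 614.4 0.0 81.9 [-0.22  0.06  0.73]
```

It has stood still for over 4 s, so I hand it in.

```bash
python3 -c "from workcell import env;print(env.job_done())"
```

```text
the job is handed in; nothing more can be done
None
```

The carriage stopped with its visible yellow pointer inside the green band, about 4 mm short of the centre, stood still untouched for over 4 s without reaching the red end stop, and the job was handed in at about 14 s.

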